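# Lock the chopper lid

### The arm

A 6-joint arm with a two-finger parallel gripper is mounted at the origin on the work surface. World frame = base frame: x ahead of the robot, y to its left, z up, the work surface at z = 0. Lengths are in m, angles in rad, forces in N, time in s.
With the tool pointing down it reaches from about 0.3 to 0.75 m from the base axis. Payload 8.5 kg.
Tool frame: the origin (TCP) lies at the very end of the fingers, on their centre line; the grasp point (between the pads) lies 19 mm behind it; z points along the fingers, y is the direction in which the jaws open and shut (so a half turn about z gives the same grasp; the last joint's range is limited). The gripper opens to 85 mm and grips with 20 to 120 N. Pads are 22 mm wide; open, the fingers measure 114 mm over their backs; the gripper's body (76 mm by 85 mm) begins 54 mm behind the grasp point. The pads swing forward as they close: fully open they stand 13 mm farther back than shut.
Start: joints at [-1.45, 0.381, 1.297, -0, 1.464, -0.215], TCP at [0.181, -0.519, 0.197] pointing down, gripper open.
Joint ranges: [-3.11, 3.11], [-0.89, 2.33], [0.22, 2.48], [-1.42, 4.56], [0.17, 2.85], [-2.88, 2.88]. Speed limits (rad/s): [2.39, 2.39, 3.14, 3.14, 3.14, 3.14].

### API

Orientations are given as a 3x3 rotation matrix whose columns are the frame's x, y, z axes.
In Python, from workcell import sense, capture, get_calibration, close_job, find_in gives the robot as it stands.
- The arm moves only by the tool play_rows, never from a script. Its argument "series" is a list of rows, each an object of numbers: "tx", "ty", "tz": the shift along the world's x, y, z in cm; "spin": the turn about the world's z in degrees; "claw": the finger opening in cm, from 0 to 8.54. A call has 1 to 5 rows; each row shifts and turns the commanded pose from where the row before left it; what a row does not reach is not made up. A row lasts 1/10 s, in which the tool goes at most 50 mm and 8.59 degrees, less where a joint would pass 70% of its speed; a pose out of reach is approached as far as the arm can. A call is refused whole if a number of a shift passes 5 or a number of a turn 8.59, either way. A call with a gripper value outside its range is refused whole. The fingers move at their own pace and stop on an object; "newtons" is the grip in N (left out, the last holds). Time passes only in rows, so rows that do not move let the fingers close. It gives the time, the measured TCP pose, the force and the opening at its end, in the units of the state.
- sense(): the state, without advancing time (a new reading comes with each control period).
- capture(name): name is "scene" or "side" or "wrist"; returns (picture, depth): 420x560x3 uint8, red, green, blue; 420x560 float32, m along the optical axis (not along the pixel's ray), 0 where there is no reading.
- get_calibration(name): a dict with "K" (3x3 intrinsics, pixels), "xyz" and "attitude" of the camera in the world; the wrist camera has in their place "mount" (4x4, takes a point from camera to tool coordinates, whose origin is the TCP and whose axes are the flange's). Camera axes: x right, y up, looking along -z (the intrinsics and any distortion apply to the point x, -y, -z); pixel columns grow to the right and rows downward; lengths in m; the calibration is good to about 2 mm. A picture is of the moment at which its call begins: read the wrist's pose just before it. get_calibration takes no time and is no camera call.
- close_job(): hands the job in, once; it reports no verdict.
Trained networks look in the newest picture that a camera, given by its name, has taken for a name from the list of things; names that differ only in an ending like _2 or _b are one class to them, and where a whole thing is asked for, a point or a joint stands for the part that bears it (a point fixed in the world has none). Each returns a list of dicts, best first, with "conf" (0 to 1); they miss things now and then, are a little off and sometimes report something else, mostly with a low value. They report only what shows in the picture. A call takes as long as a camera call. They do not tell look-alikes from the thing itself.
- find_in(thing, camera): "bbox" ([left, top, right, bottom] in pixels, round what is visible of it).
The state is a dict: "clock": time; "qpos": joint angles; "qd": joint speeds; "joint_efforts": joint torques, N m; "eef_pos": TCP position; "ee_rot": TCP orientation; "contact_force": force on the tool from outside, world axes, zero at the start; "ft_torque": the same for the moment, N m; "grip_width": finger opening in m.
Only numpy, scipy, OpenCV 4.12 (cv2) and the standard library are available. Lean on these libraries where they do the work, as an engineer would, in place of code of your own. Each camera call takes 0.05 s, during which the arm holds its last target. There are 200 camera calls.

### The job

Lock the lid of the food chopper, the one with the square steel motor base: push its lid straight down against the spring and, keeping it down, turn it a quarter turn clockwise (seen from above) by its bar handle, then let go so that it stays locked. The round canister has a similar lid: leave it and the glass ramekin where they stand.

Things in the scene. Friction and masses are not known exactly. Their poses are not given: they have to be found in the camera images.
- lid: Chopper's loose lid: white 124 mm disc, 6 mm thick; grey bar handle across it 90 long, 18 wide, top 34 mm above origin. Origin: axis, disc's underside; x along bar, z up. Starts on the chopper, 12 mm up on a spring (5 N at first, 10 N fully down), its lugs in notches that stop turning. Pushed down 7 to 12 mm (10 is good) it turns clockwise, stop near 97 deg. Let go, it rises 3-5 mm and is locked.
- chopper: Food chopper, fixed: square steel motor base 140 x 140 x 70 mm, black dial on its front (own -x); above it a clear bowl and a grey collar 132 mm across, top at 165 mm. Origin: centre of underside, on the lid's axis, z up. Unlocked, the lid's bar runs front to back (chopper's x) and its origin is 177 mm up; locked, the bar runs left to right (chopper's y). The lid has about 5 mm sideways play.
- canister: Bystander: white round ceramic canister without a motor base, 120 mm across, with the same kind of white lid and grey bar handle, 194 mm high in all; about 1.1 kg, loose. Origin at the centre of its underside, x along its bar.
- ramekin: Bystander: small glass ramekin, 72 mm across, 42 mm high, loose on the counter. Origin at the centre of its underside.
Things that resemble listed ones, but are neither listed nor needed, are in the scene too. Leave any purple look-alike of the chopper alone.

How it is judged:
On the way, in this order (a step that is already met when the one before it is completed fails the run):
1. the lid is pushed down at least 5 mm before it is turned (z of lid in the frame of chopper below 0.172 m and angle between the x axis of lid and the x axis of chopper, either way round below 0.5 rad), for 0.05 s.
2. kept down, the lid is turned at least 65 degrees (z of lid in the frame of chopper below 0.1725 m and angle between the x axis of lid and the y axis of chopper, either way round below 0.436 rad), for 0.1 s.
At the end, for the whole second after the job is handed in: The chopper's lid, let go and at rest, lies level on the chopper at least 4.5 mm lower than it started, with its bar within 25 degrees of the chopper's left-right line (turned at least 65 degrees) (all of step 2 and z of lid in the frame of chopper above 0.16 m and horizontal distance between lid and chopper below 0.012 m and angle between lid's own z axis and vertical below 0.1 rad and linear speed of lid below 0.02 m/s); the robot touches nothing.
It fails at once if the canister is moved more than 20 mm or tipped (distance of canister from where it was at the start of the episode above 0.02 m or angle between canister's own z axis and vertical above 0.3 rad).
It fails at once if the ramekin is moved more than 20 mm (distance of ramekin from where it was at the start of the episode above 0.02 m).
It also fails if it takes over 32 s, if anything falls off the work surface, if the arm or the gripper's body presses on something with over 40 N, if the wrist force passes 120 N, or if a joint passes its speed limit or range.

## Working session

There is one attempt and no reset: what is moved stays moved. The work goes in short steps, Python scripts to look and compute and a tool call to move; the robot and the scene stay as the last step left them, time stands still between calls to the robot, and variables do not carry over. Pictures are saved under pics/ and viewed, about 8 in all and at most 12, crops included, and the job is handed in when it is done.

Besides the shell and the picture viewer there is one more tool, called as name(argument=value, ...) on one line, values as JSON. play_rows: Moves the arm, as the interface text tells. Its arguments: {"type":"object","properties":{"series":{"type":"array","items":{"type":"object","properties":{"tx":{"type":"number"},"ty":{"type":"number"},"tz":{"type":"number"},"spin":{"type":"number"},"claw":{"type":"number"}}}},"newtons":{"type":"number"}},"required":["series"]}

```bash
mkdir -p pics; cat > h.py <<'E'
import numpy as np, cv2
from workcell import sense, capture, get_calibration, close_job, find_in
def pose(name):
    c=get_calibration(name)
    if 'xyz' in c: return np.array(c['K']),np.array(c['attitude']),np.array(c['xyz'])
    s=sense(); R=np.array(s['ee_rot']); M=np.array(c['mount'])
    return np.array(c['K']),R@M[:3,:3],R@M[:3,3]+np.array(s['eef_pos'])
def cloud(name,d,P):
    K,R,t=P; v,u=np.mgrid[:d.shape[0],:d.shape[1]]
    p=np.stack([(u-K[0,2])/K[0,0]*d,-(v-K[1,2])/K[1,1]*d,-d],-1)
    w=p@R.T+t; w[d==0]=np.nan; return w
def save(n,im): cv2.imwrite('pics/'+n+'.png',cv2.cvtColor(im,cv2.COLOR_RGB2BGR))
E
python3 - <<'E'
from h import *
ims=[]
for c in ['scene','side']:
    P=pose(c); im,d=capture(c); w=cloud(c,d,P); np.savez('/tmp/%s.npz'%c,im=im,w=w)
    print(c,get_calibration(c).keys(),P[2])
    ims.append(im)
    for t in ['lid','chopper','canister','ramekin']:
        print(t,[(round(x['conf'],2),np.round(x['bbox']).tolist()) for x in find_in(t,c)])
    save(c,im)
print(sense()['clock'],sense()['grip_width'],sense()['contact_force'])
E
```

```text
scene dict_keys(['K', 'xyz', 'attitude']) [0.45570293 0.26428278 1.22278044]
lid [(0.7, [171.0, 119.0, 229.0, 169.0])]
chopper [(0.69, [285.0, 12.0, 351.0, 103.0]), (0.63, [171.0, 138.0, 246.0, 206.0])]
canister [(0.67, [212.0, 325.0, 273.0, 385.0])]
ramekin [(0.6, [220.0, 240.0, 250.0, 274.0])]
side dict_keys(['K', 'xyz', 'attitude']) [ 0.50145284 -0.53652489  1.41671503]
lid [(0.65, [299.0, 236.0, 347.0, 277.0])]
chopper [(0.84, [150.0, 305.0, 218.0, 367.0]), (0.61, [288.0, 247.0, 344.0, 296.0])]
canister [(0.68, [302.0, 92.0, 352.0, 152.0])]
ramekin [(0.89, [301.0, 182.0, 325.0, 204.0]), (0.54, [287.0, 246.0, 346.0, 296.0])]
0.5 0.08532692188349292 [-0.7497626  -0.41726385  0.37704351]
```

```bash
ls . pics
```

```text
.:
h.py
pics

pics:
scene.png
side.png
```

View pics/scene.png

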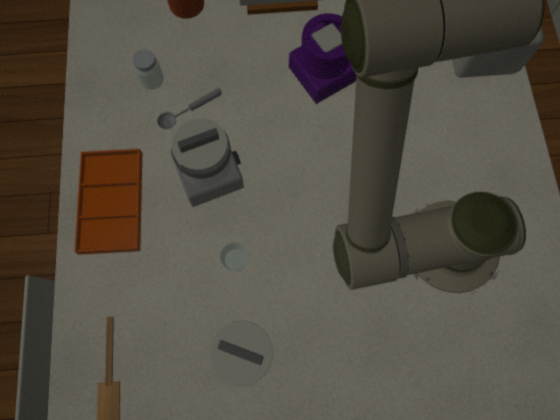

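View pics/side.png

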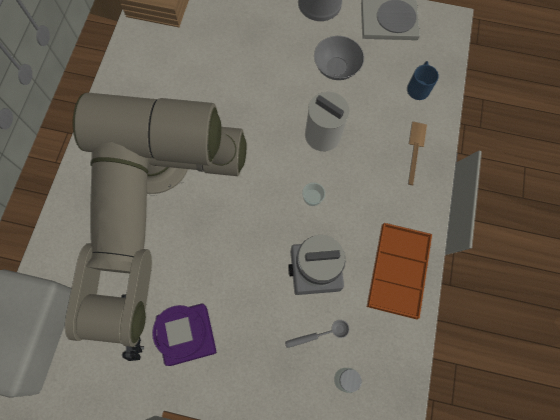

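The chopper with the square grey base and black dial is at scene pixel (205,160) and side pixel (319,262). The canister, with no base, is at scene (241,353) and side (327,120). The purple look-alike is at scene (325,55) and side (185,333). The steel base and the dial at scene (237,158) pick out the first one. Next I measure it and check an enlarged crop.

```bash
python3 - <<'E'
from h import *
for c,(l,t,r,b) in {'scene':(160,105,260,215),'side':(275,225,360,305)}.items():
    f=np.load('/tmp/%s.npz'%c); w=f['w'][t:b,l:r]; im=f['im'][t:b,l:r]
    z=w[...,2]
    for n,lo,hi in [('bar',.2,.225),('disc',.176,.19),('base',.06,.08)]:
        m=(z>lo)&(z<hi); p=w[m]
        if len(p)<10: print(c,n,len(p)); continue
        rc=cv2.minAreaRect((p[:,:2]*1000).astype(np.float32))
        print(c,n,len(p),'ctr',np.round(p.mean(0),4),'rect mm',np.round(rc[0],1),np.round(rc[1],1),round(rc[2],1))
    if c=='scene': save('crop',cv2.convertScaleAbs(cv2.resize(im,None,fx=5,fy=5,interpolation=cv2.INTER_CUBIC),alpha=1.6))
    v,u=np.where(f['im'][t:b,l:r].max(-1)<30); print('dark',np.round(np.nanmedian(w[v,u],0),3),len(v))
for c,(l,t,r,b) in {'scene':(205,320,280,392)}.items():
    w=np.load('/tmp/scene.npz')['w'][t:b,l:r].reshape(-1,3); p=w[w[:,2]>.15]; print('canister',np.round(np.median(p,0),3))
f=np.load('/tmp/scene.npz')['w'][242:272,222:248].reshape(-1,3); print('ramekin',np.nanmedian(f,0))
s=sense(); print(np.round(s['ee_rot'],3).tolist(), np.round(s['eef_pos'],3))
print(np.round(get_calibration('wrist')['mount'],3).tolist())
E
```

```text
scene bar 373 ctr [ 0.5789 -0.2315  0.2085] rect mm [ 578.6 -232.5] [89.6 19.8] 18.3
scene disc 1795 ctr [ 0.5782 -0.2296  0.1818] rect mm [ 578.8 -233.5] [122.7 122.8] 14.5
scene base 818 ctr [ 0.5683 -0.188   0.0681] rect mm [ 577.5 -228.8] [139.6 133.7] 17.5
dark [ 0.504 -0.254  0.05 ] 16
side bar 253 ctr [ 0.5768 -0.2333  0.21  ] rect mm [ 576.8 -232.2] [90.  18.7] 17.7
side disc 1378 ctr [ 0.5767 -0.2344  0.1828] rect mm [ 576.9 -233. ] [123.5 121.5] 59.3
side base 596 ctr [ 0.5664 -0.2691  0.0687] rect mm [ 575.8 -233.3] [141.9 140.1] 17.2
dark [ 0.506 -0.259  0.05 ] 34
canister [0.515 0.217 0.165]
ramekin [ 0.52456445 -0.01410792  0.00569131]
[[0.944, 0.33, -0.0], [0.33, -0.944, 0.0], [0.0, -0.0, -1.0]] [ 0.181 -0.519  0.197]
[[-0.001, 0.948, 0.318, 0.081], [1.0, 0.0, 0.001, -0.0], [0.001, 0.318, -0.948, -0.178], [0.0, 0.0, 0.0, 1.0]]
```

View pics/crop.png

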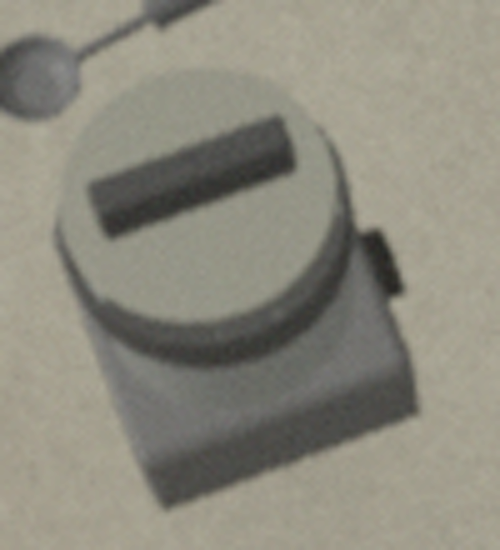

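The crop confirms it: grey square base, black dial at the right (its front), white lid and the bar running towards the dial. The lid axis is at about (0.577, -0.233) with the bar at 18°. I'm moving above it.

play_rows(series=[{"tz": 5,"claw": 5},{"tz": 5,"claw": 5},{"tz": 1,"tx": 3,"ty": 2,"claw": 5},{"tx": 4,"ty": 2.9,"claw": 5},{"tx": 4,"ty": 2.9,"claw": 5}], newtons=60)

```text
invalid input at $.series[0]: expected keys tx, ty, tz, spin, claw
```

play_rows(series=[{"tx": 4,"ty": 2.9,"claw": 5},{"tx": 4,"ty": 2.9,"claw": 5},{"tx": 4,"ty": 2.9,"claw": 5},{"tx": 4,"ty": 2.9,"claw": 5},{"tx": 4,"ty": 2.9,"claw": 5}])

```text
invalid input at $.series[0]: expected keys tx, ty, tz, spin, claw
```

play_rows(series=[{"tx": 0,"ty": 0,"tz": 5,"spin": 0,"claw": 5},{"tx": 0,"ty": 0,"tz": 5,"spin": 0,"claw": 5},{"tx": 3,"ty": 2,"tz": 1,"spin": 0,"claw": 5},{"tx": 4,"ty": 2.9,"tz": 0,"spin": 0,"claw": 5},{"tx": 4,"ty": 2.9,"tz": 0,"spin": 0,"claw": 5}], newtons=60)

```text
clock: 1.0
eef_pos: [0.2921, -0.4405, 0.3073]
ee_rot: [[0.945, 0.328, 0.0], [0.328, -0.945, -0.001], [0.0, 0.001, -1.0]]
contact_force: [1.1, -0.8, -0.3]
grip_width: 0.0498
```

play_rows(series=[{"tx": 4,"ty": 2.9,"tz": 0,"spin": 0,"claw": 5},{"tx": 4,"ty": 2.9,"tz": 0,"spin": 0,"claw": 5},{"tx": 4,"ty": 2.9,"tz": 0,"spin": 0,"claw": 5},{"tx": 4,"ty": 2.9,"tz": 0,"spin": 0,"claw": 5},{"tx": 4,"ty": 2.9,"tz": 0,"spin": -1.3,"claw": 5}])

```text
clock: 1.5
eef_pos: [0.4926, -0.2947, 0.3071]
ee_rot: [[0.951, 0.308, 0.0], [0.308, -0.951, -0.0], [0.0, 0.0, -1.0]]
contact_force: [-0.7, 0.0, -0.2]
grip_width: 0.0503
```

play_rows(series=[{"tx": 4,"ty": 3,"tz": 0,"spin": 0,"claw": 5},{"tx": 4,"ty": 3,"tz": 0,"spin": 0,"claw": 5},{"tx": 0.4,"ty": 0.1,"tz": -3,"spin": 0,"claw": 5},{"tx": 0,"ty": 0,"tz": 0,"spin": 0,"claw": 5}])

```text
clock: 1.9
eef_pos: [0.5751, -0.2335, 0.273]
ee_rot: [[0.951, 0.31, -0.006], [0.31, -0.951, 0.004], [-0.005, -0.006, -1.0]]
contact_force: [0.3, -0.9, -0.1]
grip_width: 0.05
```

```bash
python3 - <<'E'
from h import *
P=pose('wrist'); im,d=capture('wrist'); w=cloud('wrist',d,P); save('wrist',im)
s=sense(); t=np.array(s['eef_pos']); z=w[...,2]
near=np.hypot(w[...,0]-.577,w[...,1]+.233)<.075
for n,lo,hi in [('bar',.203,.222),('disc',.178,.19)]:
    p=w[near&(z>lo)&(z<hi)]
    rc=cv2.minAreaRect((p[:,:2]*1000).astype(np.float32)); print(n,len(p),np.round(np.median(p,0),4),np.round(rc[0],1),np.round(rc[1],1),round(rc[2],1))
print(t,np.round(s['qpos'],3),s['clock'])
E
```

```text
bar 2809 [ 0.5813 -0.232   0.2121] [ 577.3 -233.4] [89.6 18. ] 17.5
disc 14328 [ 0.5829 -0.229   0.1843] [ 577.  -233.3] [122.6 122.8] 88.2
[ 0.57475528 -0.2347405   0.27538366] [-0.578  0.479  0.915 -0.     1.752  0.679] 1.95
```

View pics/wrist.png

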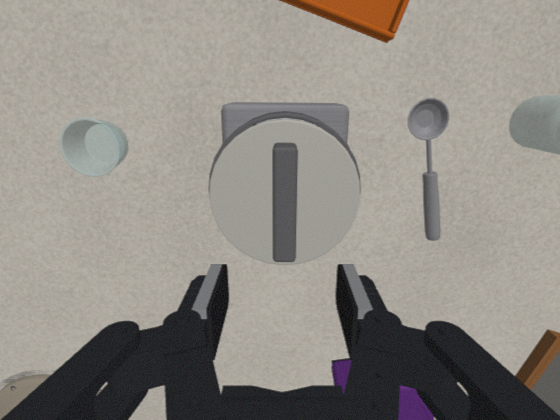

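The wrist view shows the bar at pixels (285,145–260), midway between the fingers (215 and 345) and lined up with them. I'm descending and closing.

play_rows(series=[{"tx": 0.1,"ty": 0.05,"tz": -3,"spin": 0,"claw": 5},{"tx": 0,"ty": 0,"tz": -3,"spin": 0,"claw": 5},{"tx": 0,"ty": 0,"tz": -2,"spin": 0,"claw": 5},{"tx": 0,"ty": 0,"tz": -0.7,"spin": 0,"claw": 5},{"tx": 0,"ty": 0,"tz": 0,"spin": 0,"claw": 5}])

```text
clock: 2.45
eef_pos: [0.5758, -0.2356, 0.1907]
ee_rot: [[0.952, 0.307, 0.0], [0.307, -0.952, -0.0], [0.0, 0.0, -1.0]]
contact_force: [-0.1, 0.4, 0.2]
grip_width: 0.05
```

play_rows(series=[{"tx": 0,"ty": 0,"tz": 0,"spin": 0,"claw": 1.2},{"tx": 0,"ty": 0,"tz": 0,"spin": 0,"claw": 1.2},{"tx": 0,"ty": 0,"tz": 0,"spin": 0,"claw": 1.2},{"tx": 0,"ty": 0,"tz": 0,"spin": 0,"claw": 1.2},{"tx": 0,"ty": 0,"tz": 0,"spin": 0,"claw": 1.2}], newtons=60)

```text
clock: 2.95
eef_pos: [0.5763, -0.2348, 0.1902]
ee_rot: [[0.951, 0.308, 0.0], [0.308, -0.951, -0.0], [0.0, 0.0, -1.0]]
contact_force: [0.2, -0.0, 0.1]
grip_width: 0.0116
```

```bash
python3 - <<'E'
from h import *
P=pose('wrist'); im,d=capture('wrist'); save('wrist2',im)
s=sense(); print(s['grip_width'],s['eef_pos'],s['contact_force'],s['clock'])
E
```

```text
0.011753877218831164 [ 0.576282   -0.23474524  0.19007792] [0.31962285 0.20494676 0.00689053] 3.0
```

View pics/wrist2.png

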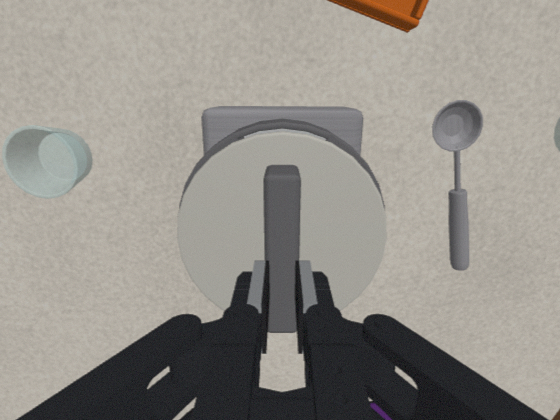

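The fingers (inner edges at 268 and 298, row 265) stand over the bar's edges, but the opening of 11.7 mm is less than the bar's 18 mm. I'm closing further to see whether they actually stop on it.

play_rows(series=[{"tx": 0,"ty": 0,"tz": 0,"spin": 0,"claw": 0},{"tx": 0,"ty": 0,"tz": 0,"spin": 0,"claw": 0},{"tx": 0,"ty": 0,"tz": 0,"spin": 0,"claw": 0}], newtons=60)

```text
clock: 3.3
eef_pos: [0.5762, -0.2347, 0.1899]
ee_rot: [[0.951, 0.308, -0.0], [0.308, -0.951, 0.0], [-0.0, -0.0, -1.0]]
contact_force: [-0.7, -0.1, -0.2]
grip_width: -0.0004
```

```bash
python3 - <<'E'
from h import *
P=pose('wrist'); im,d=capture('wrist'); w=cloud('wrist',d,P); np.savez('/tmp/w3.npz',im=im,w=w)
save('w3',cv2.resize(im[200:400,180:390],None,fx=3,fy=3))
# finger points: near tcp, print heights along tool
s=sense(); R=np.array(s['ee_rot']); t=np.array(s['eef_pos']); q=(w-t)@R
for r in (255,262,268,275,285,300,320): print(r,[(c,np.round(q[r,c]*1000,0).tolist()) for c in (255,262,268,275,282,290,297,303,310)])
print(s['grip_width'])
E
```

```text
255 [(255, [-9.0, -17.0, 5.0]), (262, [-9.0, -12.0, 5.0]), (268, [5.0, -8.0, -23.0]), (275, [4.0, -4.0, -22.0]), (282, [5.0, -1.0, -22.0]), (290, [5.0, 3.0, -23.0]), (297, [4.0, 7.0, -22.0]), (303, [-10.0, 12.0, 6.0]), (310, [-9.0, 16.0, 6.0])]
262 [(255, [-14.0, -17.0, 6.0]), (262, [-14.0, -13.0, 6.0]), (268, [11.0, -7.0, -42.0]), (275, [10.0, -4.0, -41.0]), (282, [11.0, -1.0, -42.0]), (290, [10.0, 3.0, -41.0]), (297, [0.0, 7.0, -22.0]), (303, [-14.0, 12.0, 6.0]), (310, [-14.0, 16.0, 6.0])]
268 [(255, [-17.0, -17.0, 5.0]), (262, [-17.0, -13.0, 5.0]), (268, [11.0, -7.0, -48.0]), (275, [11.0, -4.0, -47.0]), (282, [10.0, -1.0, -47.0]), (290, [10.0, 3.0, -46.0]), (297, [-4.0, 7.0, -20.0]), (303, [-18.0, 12.0, 5.0]), (310, [-17.0, 16.0, 4.0])]
275 [(255, [6.0, -12.0, -45.0]), (262, [6.0, -9.0, -45.0]), (268, [10.0, -6.0, -53.0]), (275, [10.0, -3.0, -52.0]), (282, [10.0, -1.0, -52.0]), (290, [10.0, 3.0, -53.0]), (297, [10.0, 6.0, -52.0]), (303, [7.0, 9.0, -46.0]), (310, [7.0, 12.0, -47.0])]
285 [(255, [6.0, -12.0, -54.0]), (262, [6.0, -9.0, -54.0]), (268, [10.0, -6.0, -61.0]), (275, [11.0, -3.0, -61.0]), (282, [10.0, -1.0, -61.0]), (290, [10.0, 3.0, -60.0]), (297, [10.0, 5.0, -59.0]), (303, [6.0, 8.0, -54.0]), (310, [6.0, 11.0, -54.0])]
300 [(255, [7.0, -11.0, -65.0]), (262, [7.0, -8.0, -65.0]), (268, [10.0, -6.0, -70.0]), (275, [10.0, -3.0, -70.0]), (282, [11.0, -1.0, -71.0]), (290, [10.0, 2.0, -71.0]), (297, [11.0, 5.0, -72.0]), (303, [7.0, 7.0, -66.0]), (310, [7.0, 10.0, -65.0])]
320 [(255, [11.0, -9.0, -84.0]), (262, [11.0, -7.0, -84.0]), (268, [12.0, -5.0, -85.0]), (275, [10.0, -3.0, -83.0]), (282, [4.0, -1.0, -74.0]), (290, [12.0, 2.0, -84.0]), (297, [11.0, 4.0, -83.0]), (303, [12.0, 6.0, -85.0]), (310, [12.0, 9.0, -85.0])]
0.00019176606575925596
```

View pics/w3.png

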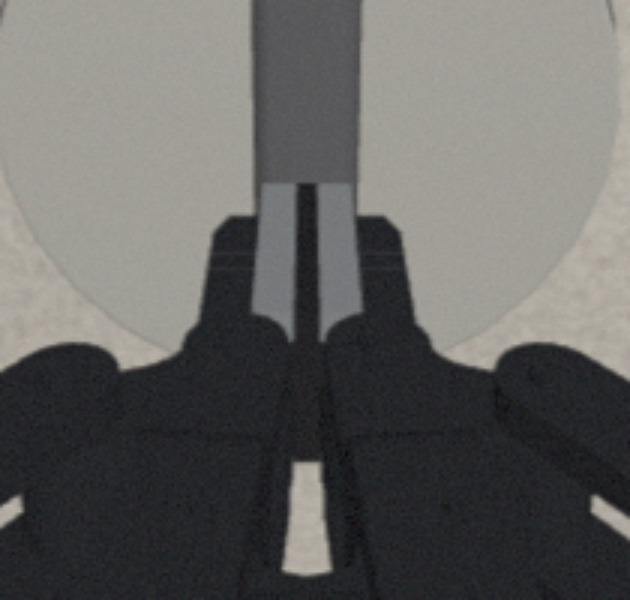

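Depth shows the fingertips' end about 41 mm behind the reported TCP. That is 19 mm above the bar, so the gripper closed in the air, nothing was touched, and the lid's pose is unchanged. The stated TCP doesn't hold here; the depth picture is what I'll use. I'm reopening and going about 4 cm lower, watching the force.

play_rows(series=[{"tx": 0.1,"ty": 0.1,"tz": 0,"spin": 0,"claw": 5},{"tx": 0,"ty": 0,"tz": 0,"spin": 0,"claw": 5},{"tx": 0,"ty": 0,"tz": 0,"spin": 0,"claw": 5},{"tx": 0,"ty": 0,"tz": 0,"spin": 0,"claw": 5}])

```text
clock: 3.75
eef_pos: [0.5772, -0.2337, 0.1899]
ee_rot: [[0.951, 0.308, -0.0], [0.308, -0.951, 0.0], [-0.0, -0.0, -1.0]]
contact_force: [-0.2, -0.6, -0.5]
grip_width: 0.05
```

play_rows(series=[{"tx": 0,"ty": 0,"tz": -1,"spin": 0,"claw": 5},{"tx": 0,"ty": 0,"tz": -1,"spin": 0,"claw": 5},{"tx": 0,"ty": 0,"tz": -1,"spin": 0,"claw": 5},{"tx": 0,"ty": 0,"tz": -0.8,"spin": 0,"claw": 5},{"tx": 0,"ty": 0,"tz": 0,"spin": 0,"claw": 5}])

```text
clock: 4.25
eef_pos: [0.5767, -0.2334, 0.1502]
ee_rot: [[0.951, 0.308, -0.002], [0.308, -0.951, 0.002], [-0.002, -0.002, -1.0]]
contact_force: [-0.7, 0.8, 0.3]
grip_width: 0.0498
```

```bash
python3 - <<'E'
from h import *
P=pose('wrist'); im,d=capture('wrist'); w=cloud('wrist',d,P)
save('w4',im)
s=sense(); R=np.array(s['ee_rot']); t=np.array(s['eef_pos']); q=(w-t)@R*1000
print(np.round(t,4),s['grip_width'],s['contact_force'])
for lo,hi in ((-30,0),(0,30)):
    m=(np.abs(q[...,0]-9)<4)&(q[...,1]>lo)&(q[...,1]<hi)&(q[...,2]>-75)&(q[...,2]<-25)
    print(lo,m.sum(),np.round(np.nanpercentile(q[m],[1,50,99],axis=0)).tolist() if m.any() else '')
E
```

```text
[ 0.577  -0.2336  0.1512] 0.049615676691711054 [0.43913691 0.6971501  0.76133038]
-30 1703 [[5.0, -30.0, -75.0], [10.0, -25.0, -56.0], [13.0, -0.0, -32.0]]
0 1929 [[5.0, 0.0, -75.0], [10.0, 24.0, -57.0], [13.0, 30.0, -32.0]]
```

View pics/w4.png

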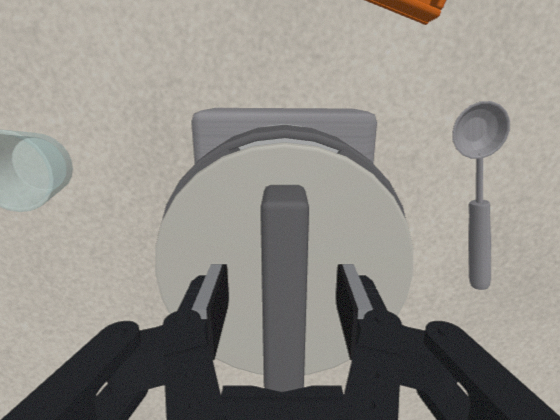

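The fingers (tips at (225,265) and (342,265)) now straddle the bar (262–308) with no contact. Closing.

play_rows(series=[{"tx": 0,"ty": 0,"tz": 0,"spin": 0,"claw": 1},{"tx": 0,"ty": 0,"tz": 0,"spin": 0,"claw": 1},{"tx": 0,"ty": 0,"tz": 0,"spin": 0,"claw": 1},{"tx": 0,"ty": 0,"tz": 0,"spin": 0,"claw": 1},{"tx": 0,"ty": 0,"tz": 0,"spin": 0,"claw": 1}], newtons=60)

```text
clock: 4.8
eef_pos: [0.5774, -0.2338, 0.1524]
ee_rot: [[0.951, 0.308, 0.001], [0.308, -0.951, -0.0], [0.001, 0.001, -1.0]]
contact_force: [0.0, -0.2, 2.3]
grip_width: 0.017
```

Gripped (17 mm). Now I push down.

play_rows(series=[{"tx": 0,"ty": 0,"tz": -0.3,"spin": 0,"claw": 1},{"tx": 0,"ty": 0,"tz": -0.3,"spin": 0,"claw": 1},{"tx": 0,"ty": 0,"tz": -0.3,"spin": 0,"claw": 1},{"tx": 0,"ty": 0,"tz": 0,"spin": 0,"claw": 1},{"tx": 0,"ty": 0,"tz": 0,"spin": 0,"claw": 1}])

```text
clock: 5.3
eef_pos: [0.5774, -0.2338, 0.1432]
ee_rot: [[0.951, 0.308, 0.001], [0.308, -0.951, -0.0], [0.001, 0.0, -1.0]]
contact_force: [-1.1, 0.8, 5.7]
grip_width: 0.0168
```

```bash
python3 - <<'E'
from h import *
P=pose('wrist'); im,d=capture('wrist'); w=cloud('wrist',d,P)
z=w[...,2]; m=(np.hypot(w[...,0]-.577,w[...,1]+.233)<.06)
for lo,hi in ((.165,.19),(.195,.215)):
    p=w[m&(z>lo)&(z<hi)]; print(len(p),np.round(np.median(p,0),4))
s=sense(); print(s['eef_pos'],s['contact_force'])
E
```

```text
27193 [ 0.5972 -0.219   0.1749]
10186 [ 0.5847 -0.2308  0.2027]
[ 0.57743145 -0.2338022   0.14317801] [-0.87076183  1.06851736  6.60361199]
```

The lid is 9.4 mm down (disc 0.1843 → 0.1749). Turning clockwise.

play_rows(series=[{"tx": 0,"ty": 0,"tz": 0,"spin": -3,"claw": 1},{"tx": 0,"ty": 0,"tz": 0,"spin": -6,"claw": 1},{"tx": 0,"ty": 0,"tz": 0,"spin": -6,"claw": 1},{"tx": 0,"ty": 0,"tz": 0,"spin": -6,"claw": 1},{"tx": 0,"ty": 0,"tz": 0,"spin": -6,"claw": 1}])

```text
clock: 5.85
eef_pos: [0.5774, -0.2341, 0.1433]
ee_rot: [[0.987, -0.162, 0.001], [-0.162, -0.987, -0.001], [0.001, 0.001, -1.0]]
contact_force: [-1.1, 0.1, 6.5]
grip_width: 0.017
```

play_rows(series=[{"tx": 0,"ty": 0,"tz": 0,"spin": -6,"claw": 1},{"tx": 0,"ty": 0,"tz": 0,"spin": -6,"claw": 1},{"tx": 0,"ty": 0,"tz": 0,"spin": -6,"claw": 1},{"tx": 0,"ty": 0,"tz": 0,"spin": -6,"claw": 1},{"tx": 0,"ty": 0,"tz": 0,"spin": -6,"claw": 1}])

```text
clock: 6.35
eef_pos: [0.5775, -0.234, 0.1433]
ee_rot: [[0.774, -0.633, 0.001], [-0.633, -0.774, -0.001], [0.001, 0.0, -1.0]]
contact_force: [-0.8, 0.9, 5.4]
grip_width: 0.017
```

play_rows(series=[{"tx": 0,"ty": 0,"tz": 0,"spin": -6,"claw": 1},{"tx": 0,"ty": 0,"tz": 0,"spin": -6,"claw": 1},{"tx": 0,"ty": 0,"tz": 0,"spin": -6,"claw": 1},{"tx": 0,"ty": 0,"tz": 0,"spin": -6,"claw": 1},{"tx": 0,"ty": 0,"tz": 0,"spin": -6,"claw": 1}])

```text
clock: 6.85
eef_pos: [0.5775, -0.234, 0.1433]
ee_rot: [[0.354, -0.935, 0.001], [-0.935, -0.354, -0.001], [0.001, -0.001, -1.0]]
contact_force: [-0.9, 0.7, 6.4]
grip_width: 0.0171
```

play_rows(series=[{"tx": 0,"ty": 0,"tz": 0,"spin": -3,"claw": 1},{"tx": 0,"ty": 0,"tz": 0,"spin": 0,"claw": 1},{"tx": 0,"ty": 0,"tz": 0,"spin": 0,"claw": 1}])

```text
clock: 7.15
eef_pos: [0.5776, -0.2341, 0.1434]
ee_rot: [[0.308, -0.951, 0.001], [-0.951, -0.308, -0.001], [0.001, -0.001, -1.0]]
contact_force: [0.1, 0.1, 6.4]
grip_width: 0.0173
```

```bash
python3 - <<'E'
from h import *
P=pose('wrist'); im,d=capture('wrist'); w=cloud('wrist',d,P); save('w5',im)
z=w[...,2]; m=(np.hypot(w[...,0]-.577,w[...,1]+.233)<.06)
for lo,hi in ((.165,.19),(.195,.215)):
    p=w[m&(z>lo)&(z<hi)]; print(len(p),np.round(np.median(p,0),4))
s=sense(); R=np.array(s['ee_rot']); print(np.degrees(np.arctan2(R[1,0],R[0,0])),s['eef_pos'],s['contact_force'],s['ft_torque'],s['qpos'],s['grip_width'])
E
```

```text
26516 [ 0.5913 -0.2534  0.1751]
10164 [ 0.5794 -0.2419  0.2029]
-72.07764390550689 [ 0.57759221 -0.23410397  0.14334267] [-0.01254645  0.81831877  6.26121916] [ 0.057424    0.0083027  -0.08908259] [-5.74719501e-01  5.47747661e-01  1.17037576e+00 -5.26130385e-05
  1.42184331e+00  2.25407616e+00] 0.016765386273327857
```

View pics/w5.png

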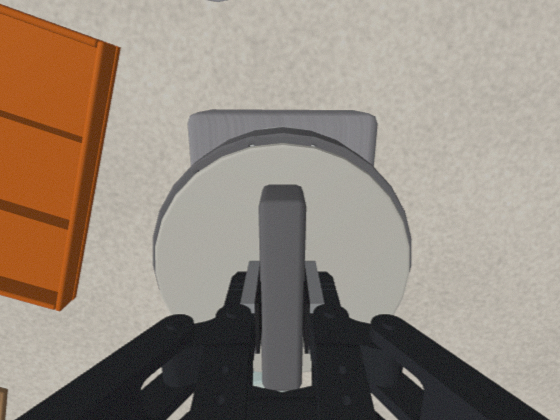

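The bar, at (283,190–385), has followed the gripper to -72° (90° turned) and is still down. I let it rise 4 mm, release and lift.

play_rows(series=[{"tx": 0,"ty": 0,"tz": 0.2,"spin": 0,"claw": 1},{"tx": 0,"ty": 0,"tz": 0.2,"spin": 0,"claw": 1},{"tx": 0,"ty": 0,"tz": 0,"spin": 0,"claw": 1}])

```text
clock: 7.5
eef_pos: [0.5775, -0.234, 0.1459]
ee_rot: [[0.308, -0.951, -0.0], [-0.951, -0.308, 0.0], [-0.0, -0.0, -1.0]]
contact_force: [4.1, -1.9, -5.8]
grip_width: 0.017
```

play_rows(series=[{"tx": 0,"ty": 0,"tz": 0,"spin": 0,"claw": 5},{"tx": 0,"ty": 0,"tz": 0,"spin": 0,"claw": 5},{"tx": 0,"ty": 0,"tz": 0,"spin": 0,"claw": 5},{"tx": 0,"ty": 0,"tz": 0,"spin": 0,"claw": 5},{"tx": 0,"ty": 0,"tz": 0,"spin": 0,"claw": 5}])

```text
clock: 8.0
eef_pos: [0.5772, -0.2337, 0.147]
ee_rot: [[0.308, -0.951, 0.0], [-0.951, -0.308, -0.0], [0.0, -0.0, -1.0]]
contact_force: [0.1, -0.2, 0.3]
grip_width: 0.0503
```

play_rows(series=[{"tx": 0,"ty": 0,"tz": 2,"spin": 0,"claw": 5},{"tx": 0,"ty": 0,"tz": 3,"spin": 0,"claw": 5},{"tx": 0,"ty": 0,"tz": 4,"spin": 0,"claw": 5},{"tx": 0,"ty": 0,"tz": 4,"spin": 0,"claw": 5},{"tx": 0,"ty": 0,"tz": 0,"spin": 0,"claw": 5}])

```text
clock: 8.5
eef_pos: [0.5785, -0.2345, 0.2831]
ee_rot: [[0.308, -0.951, 0.009], [-0.951, -0.308, -0.006], [0.009, -0.007, -1.0]]
contact_force: [-0.4, 1.2, 0.0]
grip_width: 0.0497
```

```bash
python3 - <<'E'
from h import *
ims=[]
for c in ('wrist','side'):
    P=pose(c); im,d=capture(c); w=cloud(c,d,P); z=w[...,2]; m=np.hypot(w[...,0]-.577,w[...,1]+.233)<.07
    ims.append(im)
    for n,lo,hi in (('bar',.195,.222),('disc',.165,.19)):
        p=w[m&(z>lo)&(z<hi)]
        if len(p)<20: print(c,n,len(p)); continue
        rc=cv2.minAreaRect((p[:,:2]*1000).astype(np.float32)); A=np.c_[p[:,:2],np.ones(len(p))]
        print(c,n,len(p),'z',round(np.median(p[:,2]),4),np.round(rc[0],1),np.round(rc[1],1),round(rc[2],1),'slope',np.round(np.linalg.lstsq(A,p[:,2],rcond=None)[0][:2],3))
save('end',cv2.resize(np.hstack(ims),(800,300)))
f=np.load('/tmp/side.npz')['w']
for n,(l,t,r,b) in dict(ramekin=(298,180,328,207),canister=(300,90,355,155)).items():
    a=np.nanmedian(f[t:b,l:r].reshape(-1,3),0); e=np.nanmedian(w[t:b,l:r].reshape(-1,3),0); print(n,'shift',np.round(e-a,4))
s=sense(); print(s['clock'],s['eef_pos'],s['contact_force'])
E
```

```text
wrist bar 2471 z 0.2053 [ 577.1 -234.2] [18.  89.4] 17.7 slope [-0.003  0.007]
wrist disc 13806 z 0.1774 [ 576.8 -235.9] [126.6 130.3] 75.3 slope [-0.011  0.026]
side bar 192 z 0.2033 [ 579. -241.] [18.8 71.8] 17.8 slope [0.006 0.004]
side disc 1195 z 0.1756 [ 577.8 -246.8] [128.8 102. ] 4.6 slope [0.    0.016]
ramekin shift [-0.0048 -0.1887  0.5278]
canister shift [-0.001  -0.0005  0.0549]
8.6 [ 0.57726917 -0.23377872  0.27737357] [-0.51258227  0.58983538 -0.42026123]
```

View pics/end.png

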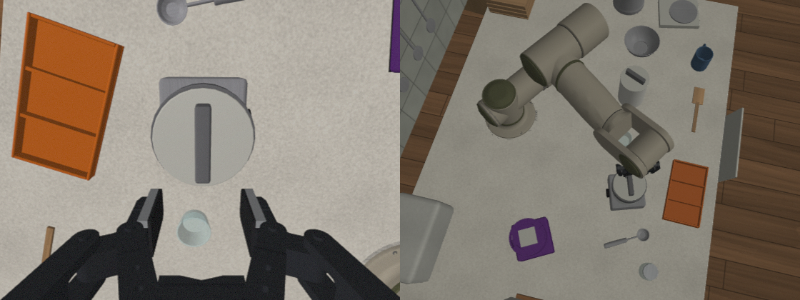

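The lid sits 6.8 mm lower by both cameras, is level, and has its bar 90° round. The arm is clear, 13 cm above the release height. Handing in.

```bash
python3 -c "
from workcell import *
print(close_job(), sense()['clock'])"
```

```text
the job is handed in; nothing more can be done
the job is handed in; nothing more can be done
```

The chopper's lid is locked. I gripped its bar, pushed it down about 9 mm, turned it 90° clockwise while held down, released it and backed off. I handed the job in at about 8.6 s; no verdict is reported.

**Last checks:** the bar top came down 6.8 mm in the wrist camera (0.2121 → 0.2053 m) and 6.7 mm in the side camera. That puts the lid's origin about 0.170 m up the chopper. The bar lies across the chopper, within a degree, the lid is level and about 1 mm off its axis, and the gripper is clear with near-zero force.

**What failed or disagreed:**
- **First close missed:** it shut in the air, because the fingertips end about 41 mm behind the reported TCP. I found this from the wrist depth picture and mended it by going 4 cm lower.
- **Bystander check was no use:** the arm blocked the side camera's view of the ramekin and part of the canister, so I got no valid measurement of whether they moved. The arm did not go near the canister and no contact force showed near the ramekin.
- **Early lift force:** a pull of about 6 N showed as I eased up before releasing, which fits the lid being held by its lock.

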